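# Load a sample carrier under the drag springs of a loading dock

## Task

Load the grey sample carrier into the white loading dock using only closed fingertips: press the carrier down hard behind its thumb bar so that its sprung bed sinks, and, keeping it pressed down, push it forward by the bar under the two leaf springs until it is home against the end stop and the bed has sprung back up behind it. Only press and push: do not pick the carrier up, and leave the other things on the worktop where they are. Finish with the fingers clear.

Things in the scene. Friction and masses are not known exactly. Their poses are not given: they have to be found in the camera images.
- dock: Fixed loading dock: white walls on an aluminium base, 232 long (x) x 122 wide x 30 high. Origin: on the worktop under its middle, z up, +x = loading direction along the open channel, 99 wide. The black sprung bed lies at x = -112 to +1, then the fixed floor, its top 10 above the worktop, to the end stop face at x = 106 (stop 29 high). Rear lip 19 high at x = -114 to -119.
- gate (a point): Middle of the gap between the dock's two gates (dock x = 11, y = 0, height 23.5). One gate stands on each wall at x = 6 to 16 and reaches inward to y = +-27; undersides 23.5 above the worktop, tops 35.5. The 54 wide gap lets the thumb bar and fingers through; the carrier's sides must go under the gates.
- carrier: Loose grey plate 100 long (x) x 96 wide x 10 thick, 0.1 to 0.2 kg, three steel discs near its nose. Origin: centre of its underside, x forward as the dock's x. Starts on the raised bed (underside 18.5 above the worktop, in the channel, dock x about -57), too high for the gates: it must sink at least 5 to enter, and be kept down until its tail has left the bed.
- thumb (a point): Where to press: on the carrier's flat top (10 above its underside), at carrier x = -4, y = 0, 16 behind the back face of the thumb bar. The bar stands across the plate, 40 wide (y), at carrier x = 12 to 20, its top 24 above the underside; the flat area behind it is 60 long.
- bed (a joint): Sprung bed of the dock: metres pressed down. 0 = up (top 18.5 above the worktop), 0.008 = bottom stop (top 10.5). It takes about 6 N to start it, 9 N at 5 mm and 11 N at the bottom. It springs up again behind the carrier when the carrier's tail passes dock x = +1.
- spring_left (a joint): Left (+y) steel leaf spring, 50 long, hinged on the inner gate at dock y = 37, trailing forward and down from the gate to about 15 above the worktop. Radians lifted: 0 at rest, about 0.1 with the carrier under it, where it presses down with about 4 N.
- spring_right (a joint): Right (y = -37) leaf spring, the same.
- home (a point): Where the carrier's origin is when it is fully home: dock x = 56, y = 0, 10 above the worktop.
- beaker: Bystander: clear plastic beaker, 61 across, 69 high, left of the dock; origin under its middle.
- slide_box: Bystander: black slide box 85x34x50 high, right of the dock; origin under its middle.
- tip_box: Bystander: tip box with a clear lid 75x85x50 high, right of the dock near the front edge; origin under its middle.
- rack: Bystander: yellow microtube rack 80x52x52 high, the one left of the dock near the front edge; origin under its middle.
- dropper: Bystander: dropper bottle with a yellow cap, 66 across, 165 high, far right on the front strip; origin under its middle.

How it is judged (in metres and radians):
On the way, in this order (a step that is already met when the one before it is completed fails the run):
1. the fingers press the carrier and its bed down by more than 4.5 mm before it enters (value of joint bed above 0.0045 m and contact force between the fingers and carrier above 5 N and x of carrier in the frame of dock below -0.03 m), for 0.05 s.
2. still pressed by the fingers, the carrier slides under both springs (value of joint each of spring_left, spring_right above 0.04 rad and contact force between the fingers and carrier above 3 N and x of carrier in the frame of dock above -0.01 m), for 0.05 s.
At the end, for the whole second after the job is handed in: The carrier lies flat (within 0.04 rad) on the dock's floor (underside under 12.5 mm), within 4 mm of the end stop, under both lifted springs, at rest, and the bed is up behind it (within 1.5 mm) (x of carrier in the frame of dock above 0.052 m and z of carrier in the frame of dock below 0.0125 m and angle between carrier's own z axis and vertical below 0.04 rad and value of joint bed below 0.0015 m and value of joint each of spring_left, spring_right above 0.04 rad and linear speed of carrier below 0.01 m/s); the robot touches nothing.
It fails at once if the carrier is lifted more than 8 mm above its raised bed, or tipped (z of carrier in the frame of dock above 0.0265 m or angle between carrier's own z axis and vertical above 0.3 rad).
It fails at once if the beaker, slide box, tip box, tube rack or dropper bottle is moved by more than 25 mm (distance of any of beaker, slide_box, tip_box, rack, dropper from where it was at the start of the episode above 0.025 m).
It also fails if it takes over 42 s, if anything falls off the work surface, if the arm or the gripper's body presses on something with over 40 N, if the wrist force passes 120 N, or if a joint passes its speed limit or range.

## Robot

A 6-joint arm with a two-finger parallel gripper is mounted at the origin on a cart in front of the work surface, level with it; the furniture and walls round the work are solid. World frame = base frame: x ahead of the robot, y to its left, z up, the work surface at z = 0. Lengths are in m, angles in degrees, forces in N, time in s.
With the tool pointing down it reaches from about 0.325 to 0.85 m from the base axis. Payload 15.5 kg.
Tool frame: the origin (TCP) lies midway between the tips of the shut fingers; the grasp point (between the pads) lies 19 mm behind it; z points along the fingers, y is the line along which they close (so a half turn about z gives the same grasp; the last joint's range is limited). The gripper opens to 91 mm and grips with 3 to 60 N. Pads are 32 mm wide; open, the fingers measure 118 mm over their backs; the gripper's body (76 mm by 178 mm) begins 60 mm behind the grasp point.
Start: joints at [-70.961, 28.281, 77.091, -0, 74.628, -5.472], TCP at [0.259, -0.569, 0.214] pointing down, gripper open.
Joint ranges: [-166.48, 166.48], [-47.26, 123.95], [12.59, 153.08], [-70.14, 250.14], [6.76, 159.57], [-176.63, 176.63]. Speed limits (degrees/s): [108.29, 108.29, 147.25, 172.46, 172.46, 172.46].

## Interface

Orientations are given as [roll, pitch, yaw] about the fixed x, y, z axes, in that order (R = Rz(yaw) Ry(pitch) Rx(roll)).
In Python, from workcell import env, capture, models gives the robot as it stands.
- The arm moves only by the tool drive_tool, never from a script. Its argument "rows" is text: rows parted by semicolons, each of 7 numbers parted by spaces: the opening, from 0 (shut) to 1 (fully open), then the shift along the tool's x, y, z in mm, then the turn, a rotation vector about the tool's x, y, z in rad. In form: claw tx ty tz ax ay az; .... A call has 1 to 5 rows; each row is the pose to reach, as a shift and turn from the pose commanded when the call began, along the tool's axes at that moment; what a row does not reach only later rows make up. A row lasts 1/8 s, in which the tool goes at most 62.5 mm and 10.7 degrees, less where a joint would pass 70% of its speed; a pose out of reach is approached as far as the arm can. A call with a gripper value outside its range is refused whole. The fingers move at their own pace and stop on an object; "newtons" is the grip in N (left out, the last holds). Time passes only in rows, so rows that repeat a pose let the fingers close. It gives the time, the measured TCP pose, the force, the opening and the grip force at its end, in the units of the state.
- env.get_state(): the state, without advancing time (a new reading comes with each control period).
- capture(name): name is "scene" or "top"; returns a dict with "img" (400x640x3 uint8, red, green, blue), "range_z" (400x640 float32, m along the optical axis (not along the pixel's ray), 0 where there is no reading), "camera_matrix" (3x3 intrinsics, pixels), "R" (3x3) and "t" (3): a world point X has camera coordinates R X + t. Camera axes: x right, y down, z forward; pixel columns grow to the right and rows downward; lengths in m; the calibration is good to about 2 mm. A picture is of the moment at which its call begins.
- env.job_done(): hands the job in; it is judged then, once.
Trained networks look in the newest picture that a camera, given by its name, has taken for a name from the list of things; names that differ only in an ending like _2 or _b are one class to them, and where a whole thing is asked for, a point or a joint stands for the part that bears it (a point fixed in the world has none). Each returns a list of dicts, best first, with "score" (0 to 1); they miss things now and then, are a little off and sometimes report something else, mostly with a low value. They report only what shows in the picture. A call takes as long as a camera call.
- models.outline_of(name, camera): "region" (400x640 bool, what is visible of it) and "extent" ([left, top, width, height] in pixels, round what is visible of it).
The state is a dict: "t": time; "qpos": joint angles; "qd": joint speeds; "joint_torque": joint torques, N m; "tcp_pos": TCP position; "tcp_rot": TCP orientation; "contact_force": force on the tool from outside, world axes, zero at the start; "ft_torque": the same for the moment, N m; "grip_width": finger opening in m; "gripper_force": force on a finger pad.
Only numpy, scipy, OpenCV 4.12 (cv2) and the standard library are available. Lean on these libraries where they do the work, as an engineer would, in place of code of your own. Each camera call takes 0.05 s, during which the arm holds its last target. There are 200 camera calls.

## Working session

There is one attempt and no reset: what is moved stays moved. The work goes in short steps, Python scripts to look and compute and a tool call to move; the robot and the scene stay as the last step left them, time stands still between calls to the robot, and variables do not carry over. Pictures are saved under pics/ and viewed, at most 10 in all, crops included, and the job is handed in when it is done.

Besides the shell and the picture viewer there is one more tool, called after "Emit:" as name(argument=value, ...), one argument or row to a line, values as JSON. drive_tool: Moves the arm, as the interface text tells. Its arguments: {"type":"object","properties":{"rows":{"type":"string"},"newtons":{"type":"number"}},"required":["rows"]}

```bash
mkdir -p pics; cat > h.py <<'E'
import numpy as np, cv2
from workcell import env, capture, models
def pts(c, mask):
    v,u=np.nonzero(mask&(c["range_z"]>0)); z=c["range_z"][v,u]; K=c["camera_matrix"]
    P=np.c_[(u-K[0,2])/K[0,0]*z,(v-K[1,2])/K[1,1]*z,z]
    return (P-c["t"])@c["R"]
E
python3 - <<'E'
from h import *
s=env.get_state(); print(s["t"],s["tcp_pos"],s["tcp_rot"],s["grip_width"])
for n in ("top","scene"):
    c=capture(n); cv2.imwrite(f"pics/{n}0.png",c["img"][:,:,::-1])
    for o in ("dock","carrier","beaker","slide_box","tip_box","rack","dropper"):
        for d in models.outline_of(o,n)[:2]:
            P=pts(c,d["region"]); 
            print(n,o,round(d["score"],2),d["extent"],P.shape[0],np.percentile(P,[2,50,98],axis=0).round(3).tolist() if len(P) else '')
            if o in("dock","carrier"): print(cv2.minAreaRect(P[:,:2].astype(np.float32)*1000))
E
```

```text
0.0 [ 0.25917543 -0.56833017  0.21335958] [-1.79933838e+02 -3.45848502e-03  2.45148699e+01] 0.09130572443102729
top dock 0.79 [224.8, 168.7, 85.3, 76.0] 1887 [[0.482, 0.118, 0.006], [0.612, 0.254, 0.016], [0.684, 0.33, 0.037]]
((583.7206420898438, 225.31173706054688), (241.80731201171875, 125.22750091552734), 51.26996612548828)
top dock 0.55 [429.1, 229.2, 27.0, 21.6] 574 [[0.449, -0.32, 0.002], [0.481, -0.286, 0.086], [0.51, -0.269, 0.16]]
((487.82476806640625, -307.69622802734375), (68.76182556152344, 85.45697021484375), 50.5691032409668)
top carrier 0.61 [260.1, 197.3, 42.0, 41.4] 1070 [[0.491, 0.124, 0.022], [0.548, 0.178, 0.029], [0.606, 0.233, 0.042]]
((549.0669555664062, 177.89822387695312), (104.63239288330078, 99.22779083251953), 49.330078125)
top beaker 0.58 [220.4, 223.9, 24.6, 12.7] 356 [[0.483, 0.297, 0.001], [0.508, 0.334, 0.009], [0.534, 0.352, 0.071]]
top beaker 0.23 [227.5, 168.9, 84.4, 77.7] 2058 [[0.479, 0.111, 0.005], [0.609, 0.251, 0.018], [0.684, 0.33, 0.036]]
top slide_box 0.78 [272.9, 158.5, 26.4, 29.6] 342 [[0.647, 0.13, 0.002], [0.683, 0.163, 0.032], [0.722,
[... 843 characters left out ...]
[243.6, 230.2, 100.2, 43.5] 1975 [[0.469, 0.114, -0.0], [0.607, 0.24, 0.018], [0.689, 0.342, 0.033]]
scene slide_box 0.55 [255.1, 222.1, 38.6, 17.7] 486 [[0.644, 0.13, 0.008], [0.682, 0.171, 0.033], [0.721, 0.201, 0.048]]
scene tip_box 0.82 [362.4, 192.1, 40.8, 25.4] 724 [[0.461, -0.207, -0.0], [0.498, -0.15, 0.037], [0.559, -0.118, 0.052]]
scene tip_box 0.53 [244.3, 231.8, 97.5, 42.2] 1847 [[0.469, 0.112, 0.003], [0.607, 0.24, 0.018], [0.684, 0.342, 0.033]]
scene rack 0.97 [239.8, 287.9, 38.7, 34.1] 1277 [[0.458, 0.429, -0.0], [0.493, 0.47, 0.037], [0.54, 0.488, 0.053]]
scene dropper 0.87 [398.7, 154.5, 21.6, 46.4] 722 [[0.448, -0.496, 0.001], [0.473, -0.283, 0.065], [0.559, -0.267, 0.144]]
```

```bash
python3 - <<'E'
from h import *
from scipy.optimize import minimize
A=[];C=[]
for n in ("top","scene"):
    c=capture(n)
    P=pts(c,np.ones((400,640),bool)); A.append(P)
    d=models.outline_of("carrier",n)[0]; C.append(pts(c,d["region"]))
    img=cv2.resize(c["img"][150:300,180:380],(800,600),interpolation=cv2.INTER_CUBIC)
    cv2.imwrite(f"pics/{n}1.png",img[:,:,::-1])
for n,P in zip(("top","scene"),A):
  c0=np.array([.584,.225])
  best=None
  Q=P[(np.linalg.norm(P[:,:2]-c0,axis=1)<.16)&(P[:,2]>.02)&(P[:,2]<.04)]
  for yaw in np.arange(46,57,.5):
    a=np.radians(yaw);R=np.array([[np.cos(a),np.sin(a)],[-np.sin(a),np.cos(a)]])
    L=(Q[:,:2]-c0)@R.T
    m=(abs(L[:,0])<.125)&(abs(L[:,1])<.07)&(abs(L[:,1])>.045)
    y=L[m,1]; sd=y[y>0].std()+y[y<0].std()
    b=L[(abs(L[:,0])<.125)&(abs(L[:,1])<.07)]
    w=(abs(L[:,1])<.07)
    print(n,yaw,round(sd*1e3,2),(np.percentile(y,[1,99])*1e3).round(1),np.median(y[y>0]).round(4),np.median(y[y<0]).round(4),(np.percentile(b[:,0],[1,99])*1e3).round(1)) if yaw%1==0 else 0
for P in C:
  t=P[(P[:,2]>.036)]; print(len(t),t.mean(0)); r=cv2.minAreaRect(t[:,:2].astype(np.float32)*1000);print(r)
E
```

```text
top 46.0 10.69 [-67.4  63. ] 0.0529 -0.0539 [-118.5  113.3]
top 47.0 9.68 [-65.5  61.6] 0.0526 -0.054 [-119.   113.3]
top 48.0 8.81 [-63.7  60.2] 0.0525 -0.0546 [-119.8  113.1]
top 49.0 8.14 [-62.1  58.9] 0.0525 -0.0546 [-119.5  113. ]
top 50.0 7.95 [-61.2  58. ] 0.0524 -0.0547 [-119.7  113.4]
top 51.0 8.26 [-61.8  58.7] 0.0523 -0.0546 [-119.6  113.5]
top 52.0 8.89 [-63.   60.1] 0.0523 -0.0547 [-119.8  113.5]
top 53.0 9.71 [-64.4  61.8] 0.0523 -0.0547 [-119.4  113.5]
top 54.0 10.74 [-65.8  63.6] 0.052 -0.0546 [-118.9  113.3]
top 55.0 11.84 [-67.   65.4] 0.0523 -0.0544 [-118.2  113.3]
top 56.0 12.78 [-67.9  67.1] 0.0526 -0.0546 [-118.   113.5]
scene 46.0 11.67 [-66.6  65.9] 0.055 -0.0533 [-117.8  114.4]
scene 47.0 10.39 [-65.3  64.2] 0.0545 -0.0532 [-118.4  114.5]
scene 48.0 9.07 [-63.8  62.6] 0.055 -0.0534 [-119.1  114.4]
scene 49.0 8.32 [-62.8  61.1] 0.0555 -0.0536 [-118.9  114.4]
scene 50.0 7.95 [-62.7  60.8] 0.0557 -0.0537 [-118.8  114.6]
scene 51.0 8.27 [-62.7  61.8] 0.0556 -0.0538 [-119.2  114.6]
scene 52.0 9.11 [-63.6  63. ] 0.0553 -0.0541 [-119.6  114.5]
scene 53.0 10.13 [-64.3  64.7] 0.0552 -0.0544 [-119.3  114.7]
scene 54.0 11.37 [-65.5  66.6] 0.0553 -0.0544 [-118.3  115. ]
scene 55.0 12.47 [-67.   68.5] 0.0557 -0.0555 [-118.   115.3]
scene 56.0 13.5 [-68.3  68.3] 0.0559 -0.056 [-118.6  115.6]
37 [0.55753288 0.19080845 0.04238758]
((557.9537353515625, 190.7368621826172), (7.924245834350586, 38.163509368896484), 51.17827606201172)
28 [0.55673161 0.19212941 0.04123719]
((557.1932373046875, 190.11680603027344), (8.259102821350098, 39.074954986572266), 47.27620315551758)
```

View pics/top1.png

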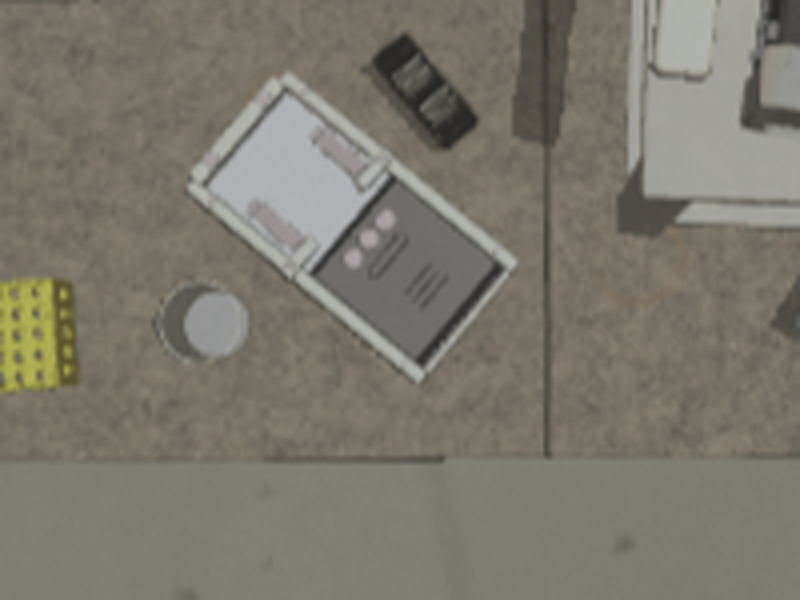

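View pics/scene1.png

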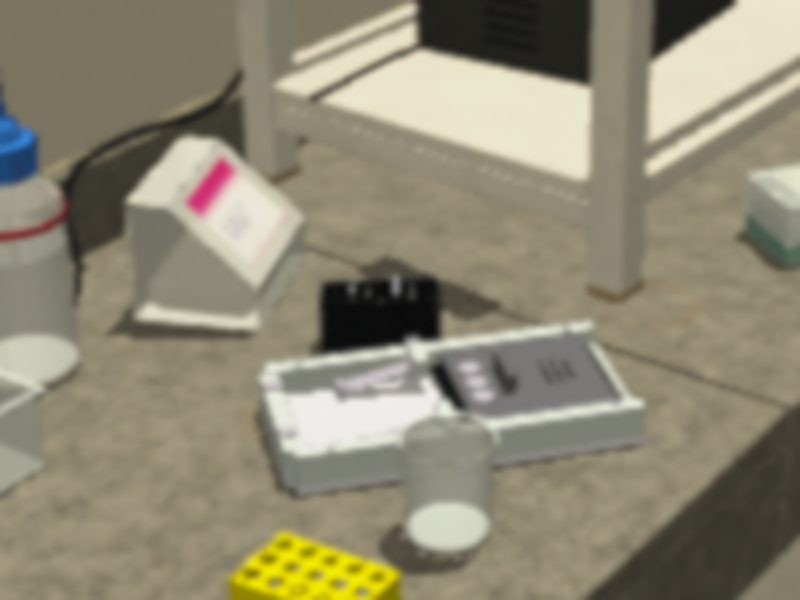

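The top crop shows the dock. Its rear end is at the lower right (470,320) and its stop at the upper left (240,130). The carrier sits on the bed with the bar at about (388,258), and the gates are at (370,170) and (300,255). The scene view agrees. Dock origin is about (0.585, 0.224) with yaw 50°. I'll approach with tool yaw 140°, so tool y lies along the loading direction.

Emit:
drive_tool(
  rows="0 29 -28 0 0 0 -0.1; 0 58 -56 0 0 0 -0.2; 0 87 -84 0 0 0 -0.3; 0 116 -112 0 0 0 -0.4; 0 143 -139 0 0 0 -0.5",
  newtons=20,
)

```text
t: 1.62
tcp_pos: [0.3321, -0.3816, 0.214]
tcp_rot: [180.0, 0.0, 53.3]
contact_force: [-0.5, -0.7, -0.4]
grip_width: 0.0444
gripper_force: 0.0
```

```bash
cat > go.py <<'E'
from h import *
from scipy.spatial.transform import Rotation as Ro
import sys
D=np.array([.585,.224,0]);a=np.radians(50)
def w(x,y,z): return D+[x*np.cos(a)-y*np.sin(a),x*np.sin(a)+y*np.cos(a),z]
def loc(p): d=np.array(p)-D; return np.array([d[0]*np.cos(a)+d[1]*np.sin(a),-d[0]*np.sin(a)+d[1]*np.cos(a),d[2]])
s=env.get_state();R=Ro.from_euler("xyz",s["tcp_rot"],degrees=True)
print("t",s["t"],"rot",s["tcp_rot"].round(2) if hasattr(s["tcp_rot"],'round') else s["tcp_rot"],"dock xyz mm",(loc(s["tcp_pos"])*1e3).round(1),"F",np.round(s["contact_force"],2),"grip",s["grip_width"])
if len(sys.argv)>3:
    t=w(*[float(v)/1e3 for v in sys.argv[1:4]])
    T=Ro.from_euler("xyz",[180,0,140],degrees=True)
    print("shift",(R.inv().apply(t-s["tcp_pos"])*1e3).round(1),"turn",(R.inv()*T).as_rotvec().round(3))
E
python3 go.py -62 0 120
```

```text
t 1.625 rot [179.99   0.    53.35] dock xyz mm [-626.5 -195.6  214. ] F [-0.51 -0.68 -0.45] grip 0.044382474062843624
shift [ 575.  -162.3   94. ] turn [ 0.     0.    -1.512]
```

Emit:
drive_tool(
  rows="0 38 -11 0 0 0 -0.1; 0 77 -22 0 0 0 -0.2; 0 115 -32 0 0 0 -0.3; 0 154 -43 0 0 0 -0.4; 0 192 -54 0 0 0 -0.5",
)

```text
t: 2.25
tcp_pos: [0.4041, -0.1957, 0.2141]
tcp_rot: [180.0, 0.0, 82.0]
contact_force: [0.6, -0.6, -0.6]
grip_width: 0.0005
gripper_force: 0.0
```

```bash
python3 go.py -62 0 120
```

```text
t 2.25 rot [1.7997e+02 1.0000e-02 8.1990e+01] dock xyz mm [-437.8 -131.1  214.1] F [ 0.57 -0.58 -0.58] grip 0.00048440067593016737
shift [388.2  87.8  94.1] turn [ 0.     0.    -1.012]
```

Emit:
drive_tool(
  rows="0 39 9 0 0 0 -0.1; 0 78 18 0 0 0 -0.2; 0 117 27 0 0 0 -0.3; 0 156 36 0 0 0 -0.4; 0 195 44 0 0 0 -0.5",
)

```text
t: 2.88
tcp_pos: [0.4755, -0.0088, 0.2141]
tcp_rot: [180.0, 0.0, 110.6]
contact_force: [1.0, 0.0, 0.6]
grip_width: 0.0008
gripper_force: 0.0
```

```bash
python3 go.py -64 0 120
```

```text
t 2.875 rot [1.7998e+02 2.0000e-02 1.1065e+02] dock xyz mm [-248.7  -65.8  214.1] F [1.   0.02 0.64] grip 0.0008260284685135267
shift [147.9 128.7  94.1] turn [ 0.     0.    -0.512]
```

Emit:
drive_tool(
  rows="0 30 26 15 0 0 -0.1; 0 60 52 30 0 0 -0.2; 0 90 78 50 0 0 -0.3; 0 120 104 70 0 0 -0.4; 0 148 129 94 0 0 -0.512",
)

```text
t: 3.5
tcp_pos: [0.5448, 0.1751, 0.1195]
tcp_rot: [180.0, 0.0, 140.0]
contact_force: [-0.5, 0.0, -0.1]
grip_width: 0.0004
gripper_force: 0.0
```

Emit:
drive_tool(
  rows="0 0 0 25 0 0 0; 0 0 0 50 0 0 0; 0 0 0 50 0 0 0",
)

```text
t: 3.88
tcp_pos: [0.5431, 0.1735, 0.0686]
tcp_rot: [-179.9, -0.1, 139.8]
contact_force: [0.4, 0.3, -0.6]
grip_width: 0.0007
gripper_force: 0.0
```

```bash
python3 go.py -64 0 40; python3 - <<'E'
from h import *
for n in ("top","scene"):
    c=capture(n)
    img=cv2.resize(c["img"][180:255,220:320] if n=="top" else c["img"][195:285,230:350],(800,600),interpolation=cv2.INTER_CUBIC)
    cv2.imwrite(f"pics/{n}2.png",img[:,:,::-1])
E
```

```text
t 3.875 rot [-1.7986e+02 -1.1000e-01  1.3980e+02] dock xyz mm [-65.7  -0.4  68.6] F [ 0.37  0.32 -0.63] grip 0.000747315153151947
shift [ 0.3  1.7 28.6] turn [-0.002 -0.002 -0.004]
```

View pics/scene2.png

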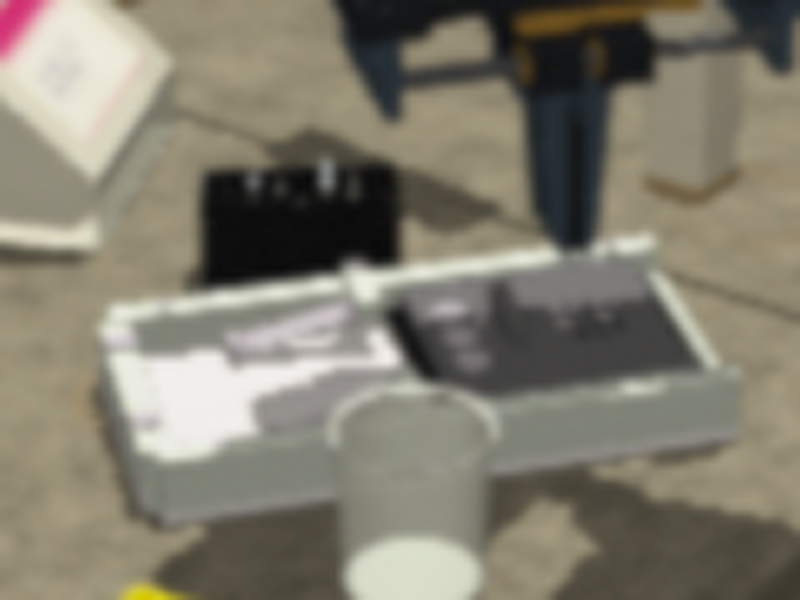

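The picture shows the shut fingers with tips at about (572,245), above the carrier behind the bar and midway between the walls. I'll descend.

Emit:
drive_tool(
  rows="0 0 1 15 0 0 0; 0 0 1 30 0 0 0; 0 0 1 36 0 0 0; 0 0 1 38 0 0 0; 0 0 1 38 0 0 0",
)

```text
t: 4.6
tcp_pos: [0.5449, 0.1744, 0.032]
tcp_rot: [180.0, 0.0, 139.8]
contact_force: [0.5, -0.2, -0.1]
grip_width: 0.0005
gripper_force: 0.0
```

```bash
python3 go.py -64 0 20
```

```text
t 4.6 rot [180.     0.   139.79] dock xyz mm [-63.8  -1.1  32. ] F [ 0.48 -0.18 -0.06] grip 0.0005272329288161286
shift [ 1.1 -0.2 12. ] turn [ 0.     0.    -0.004]
```

Emit:
drive_tool(
  rows="0 0.5 0 3 0 0 0; 0 1 0 6 0 0 0; 0 1 0 9 0 0 0; 0 1 0 10 0 0 0; 0 1 0 10 0 0 0",
)

```text
t: 5.22
tcp_pos: [0.5446, 0.175, 0.0222]
tcp_rot: [180.0, 0.1, 139.8]
contact_force: [1.1, -2.4, 7.5]
grip_width: 0.0006
gripper_force: 3.8
```

```bash
python3 go.py -64 0 20
```

```text
t 5.225 rot [1.7995e+02 5.0000e-02 1.3979e+02] dock xyz mm [-63.5  -0.6  22.2] F [ 1.09 -2.41  7.48] grip 0.0006148837677957312
shift [ 0.6 -0.5  2.2] turn [ 0.001  0.001 -0.004]
```

Emit:
drive_tool(
  rows="0 0 0 1 0 0 0; 0 0 0 2 0 0 0; 0 0 0 3 0 0 0; 0 0 0 3 0 0 0",
)

```text
t: 5.72
tcp_pos: [0.5447, 0.175, 0.0206]
tcp_rot: [179.9, 0.1, 139.8]
contact_force: [-6.5, -3.4, 34.0]
grip_width: 0.0003
gripper_force: 17.4
```

```bash
python3 go.py -64 0 20
```

```text
t 5.725 rot [1.7992e+02 8.0000e-02 1.3980e+02] dock xyz mm [-63.4  -0.6  20.6] F [-6.52 -3.44 33.99] grip 0.0002667612557120391
shift [ 0.6 -0.6  0.6] turn [ 0.001  0.001 -0.004]
```

Emit:
drive_tool(
  rows="0 0 1 -0.5 0 0 0; 0 0 4 -0.8 0 0 0; 0 0 7 -0.8 0 0 0; 0 0 10 -0.8 0 0 0; 0 0 13 -0.8 0 0 0",
)

```text
t: 6.35
tcp_pos: [0.5505, 0.1834, 0.0206]
tcp_rot: [-179.8, -0.1, 139.8]
contact_force: [-13.7, -17.6, 34.9]
grip_width: 0.0003
gripper_force: 17.0
```

```bash
python3 go.py -64 0 20
```

```text
t 6.35 rot [-1.7977e+02 -5.0000e-02  1.3981e+02] dock xyz mm [-53.3   0.3  20.6] F [-13.72 -17.58  34.95] grip 0.000292625494304823
shift [ -0.4 -10.7   0.6] turn [-0.004 -0.001 -0.003]
```

Emit:
drive_tool(
  rows="0 0 2 -1 0 0 0; 0 0 5 -1 0 0 0; 0 0 8 -1 0 0 0; 0 0 8 -1 0 0 0",
)

```text
t: 6.85
tcp_pos: [0.5571, 0.191, 0.0208]
tcp_rot: [-180.0, -0.0, 139.8]
contact_force: [-3.1, -2.3, 8.4]
grip_width: 0.0005
gripper_force: 4.7
```

```bash
python3 go.py -64 0 20
```

```text
t 6.85 rot [-1.7996e+02 -2.0000e-02  1.3980e+02] dock xyz mm [-43.2   0.1  20.8] F [-3.07 -2.28  8.42] grip 0.00045771382667485026
shift [ -0.2 -20.8   0.8] turn [-0.001 -0.    -0.004]
```

Emit:
drive_tool(
  rows="0 0 2 0.7 0 0 0; 0 0 5 0.7 0 0 0; 0 0 8 0.7 0 0 0; 0 0 11 0.7 0 0 0",
)

```text
t: 7.35
tcp_pos: [0.5632, 0.1984, 0.0206]
tcp_rot: [-179.8, -0.0, 139.8]
contact_force: [-9.8, -11.7, 23.7]
grip_width: 0.0005
gripper_force: 12.2
```

```bash
python3 go.py; python3 - <<'E'
from h import *
for n in ("top","scene"):
    c=capture(n)
    img=cv2.resize(c["img"][180:255,220:320] if n=="top" else c["img"][195:285,230:350],(400,300),interpolation=cv2.INTER_CUBIC)
    cv2.imwrite(f"pics/{n}3.png",img[:,:,::-1])
a,b=cv2.imread("pics/top3.png"),cv2.imread("pics/scene3.png");cv2.imwrite("pics/both3.png",np.hstack([a,b]))
E
```

```text
t 7.35 rot [-1.7983e+02 -5.0000e-02  1.3980e+02] dock xyz mm [-33.6   0.2  20.6] F [ -9.82 -11.73  23.75] grip 0.0004941672790542615
```

View pics/both3.png

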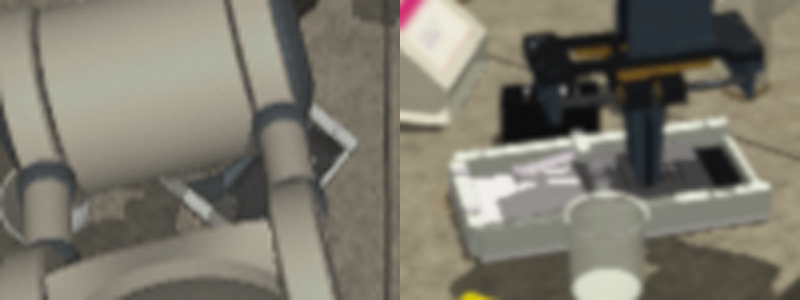

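In the scene half of the picture the carrier has moved forward. The black bed shows behind its tail at (715,170), and the nose is at the gates near (585,150). I'll keep pushing.

Emit:
drive_tool(
  rows="0 0 3 -0.2 0 0 0; 0 0 6 -0.2 0 0 0; 0 0 9 -0.2 0 0 0; 0 0 12 -0.2 0 0 0; 0 0 15 -0.2 0 0 0",
)

```text
t: 8.07
tcp_pos: [0.5732, 0.2101, 0.0206]
tcp_rot: [-179.9, -0.0, 139.8]
contact_force: [-7.5, -7.9, 17.1]
grip_width: 0.0004
gripper_force: 8.7
```

Emit:
drive_tool(
  rows="0 0 3 0 0 0 0; 0 0 6 0 0 0 0; 0 0 9 0 0 0 0",
)

```text
t: 8.45
tcp_pos: [0.5791, 0.217, 0.0206]
tcp_rot: [-179.9, -0.0, 139.8]
contact_force: [-6.7, -7.9, 16.0]
grip_width: 0.0005
gripper_force: 8.1
```

```bash
python3 go.py
```

```text
t 8.45 rot [-1.7987e+02 -3.0000e-02  1.3980e+02] dock xyz mm [-9.1  0.  20.6] F [-6.72 -7.92 16.01] grip 0.0004926277175772985
```

Emit:
drive_tool(
  rows="0 0 3 0.1 0 0 0; 0 0 6 0.1 0 0 0; 0 0 9 0.1 0 0 0; 0 0 12 0.1 0 0 0; 0 0 15 0.1 0 0 0",
)

```text
t: 9.07
tcp_pos: [0.586, 0.2262, 0.0204]
tcp_rot: [-179.5, -0.1, 139.8]
contact_force: [-21.1, -25.3, 32.9]
grip_width: 0.0003
gripper_force: 20.4
```

Emit:
drive_tool(
  rows="0 0 3 0.1 0 0 0; 0 0 6 0.1 0 0 0; 0 0 9 0.1 0 0 0; 0 0 12 0.1 0 0 0; 0 0 15 0.1 0 0 0",
)

```text
t: 9.7
tcp_pos: [0.5957, 0.2376, 0.0204]
tcp_rot: [-179.5, -0.1, 139.8]
contact_force: [-19.9, -23.0, 31.3]
grip_width: 0.0005
gripper_force: 19.5
```

```bash
python3 go.py; python3 - <<'E'
from h import *
c=capture("scene")
cv2.imwrite("pics/scene4.png",cv2.resize(c["img"][195:285,230:350],(800,600),interpolation=cv2.INTER_CUBIC)[:,:,::-1])
E
```

```text
t 9.7 rot [-1.7951e+02 -1.4000e-01  1.3980e+02] dock xyz mm [17.3  0.5 20.4] F [-19.92 -23.02  31.31] grip 0.00045458014016615494
```

View pics/scene4.png

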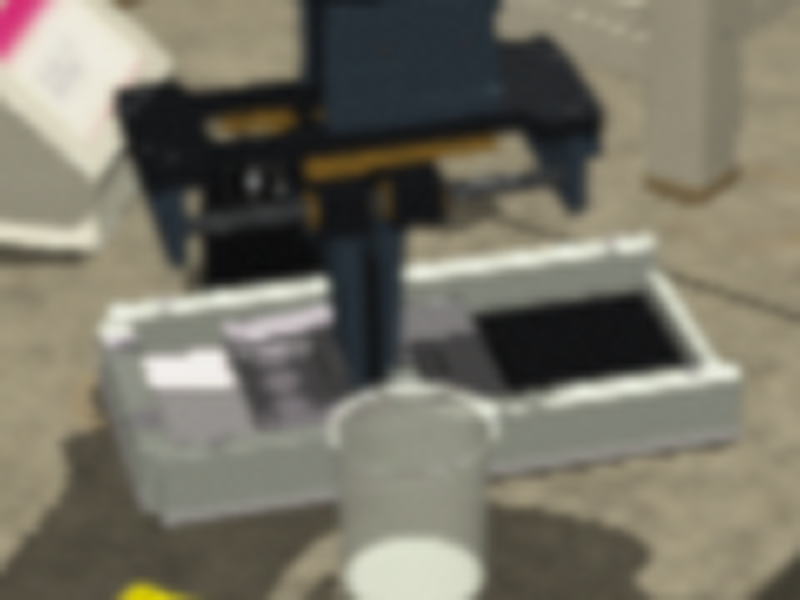

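The carrier's nose, with its discs near (290,365), is past the gates and under the springs. The tail is at (490,340), still on the bed. I'll continue with a little less press.

Emit:
drive_tool(
  rows="0 0 3 -0.6 0 0 0; 0 0 6 -0.6 0 0 0; 0 0 9 -0.6 0 0 0; 0 0 12 -0.6 0 0 0; 0 0 15 -0.6 0 0 0",
)

```text
t: 10.38
tcp_pos: [0.6063, 0.25, 0.0206]
tcp_rot: [-179.6, -0.1, 139.8]
contact_force: [-15.4, -17.5, 21.2]
grip_width: 0.0007
gripper_force: 15.1
```

Emit:
drive_tool(
  rows="0 0 3 0 0 0 0; 0 0 6 0 0 0 0; 0 0 9 0 0 0 0; 0 0 12 0 0 0 0",
)

```text
t: 10.88
tcp_pos: [0.6141, 0.2591, 0.0206]
tcp_rot: [-179.6, -0.1, 139.8]
contact_force: [-14.9, -17.8, 21.4]
grip_width: 0.0002
gripper_force: 15.2
```

```bash
python3 go.py
```

```text
t 10.875 rot [-1.7963e+02 -1.1000e-01  1.3980e+02] dock xyz mm [45.6  0.3 20.6] F [-14.88 -17.77  21.37] grip 0.00024528484686033307
```

Emit:
drive_tool(
  rows="0 0 2 0 0 0 0; 0 0 4 0 0 0 0; 0 0 6 0 0 0 0; 0 0 8 0 0 0 0",
)

```text
t: 11.38
tcp_pos: [0.6196, 0.2655, 0.0204]
tcp_rot: [-179.7, -0.1, 139.8]
contact_force: [-13.0, -14.4, 16.6]
grip_width: 0.0003
gripper_force: 10.5
```

```bash
python3 go.py
```

```text
t 11.375 rot [-1.7968e+02 -1.0000e-01  1.3979e+02] dock xyz mm [54.1  0.2 20.4] F [-12.97 -14.42  16.64] grip 0.000311576030792709
```

Emit:
drive_tool(
  rows="0 0 1 0 0 0 0; 0 0 2 0 0 0 0; 0 0 3 0 0 0 0; 0 0 4 0 0 0 0",
)

```text
t: 11.88
tcp_pos: [0.6203, 0.2663, 0.0204]
tcp_rot: [-179.4, -0.1, 139.8]
contact_force: [-23.5, -34.2, 31.1]
grip_width: 0.0006
gripper_force: 22.8
```

```bash
python3 go.py
```

```text
t 11.875 rot [-1.7937e+02 -1.4000e-01  1.3981e+02] dock xyz mm [55.1  0.1 20.4] F [-23.55 -34.24  31.08] grip 0.0006035897319995423
```

It is against the stop: 1 mm of travel for 4 mm commanded, and the force rose. I'll take the press off, back away from the bar and rise.

Emit:
drive_tool(
  rows="0 0 -3 0 0 0 0; 0 0 -3.5 -2 0 0 0; 0 0 -4 -4 0 0 0; 0 0 -8 -5 0 0 0; 0 0 -10 -8 0 0 0",
)

```text
t: 12.5
tcp_pos: [0.6181, 0.2628, 0.0286]
tcp_rot: [180.0, -0.0, 139.8]
contact_force: [-0.7, 0.7, 0.4]
grip_width: 0.0007
gripper_force: 0.0
```

Emit:
drive_tool(
  rows="0 0 0 -30 0 0 0; 0 0 0 -60 0 0 0; 0 0 0 -100 0 0 0; 0 0 -50 -130 0 0 0; 0 0 -100 -150 0 0 0",
)

```text
t: 13.12
tcp_pos: [0.5534, 0.186, 0.1802]
tcp_rot: [179.9, 0.1, 139.8]
contact_force: [0.1, -0.1, 0.7]
grip_width: 0.0006
gripper_force: 0.0
```

Emit:
drive_tool(
  rows="0 0 -50 0 0 0 0; 0 0 -100 0 0 0 0; 0 0 -150 0 0 0 0; 0 0 -150 0 0 0 0",
)

```text
t: 13.62
tcp_pos: [0.4548, 0.0703, 0.179]
tcp_rot: [-180.0, -0.0, 139.7]
contact_force: [0.9, -0.5, -0.0]
grip_width: 0.0003
gripper_force: 0.0
```

```bash
python3 go.py; python3 - <<'E'
from h import *
D=np.array([.585,.224]);a=np.radians(50);R=np.array([[np.cos(a),np.sin(a)],[-np.sin(a),np.cos(a)]])
for n in("scene","top"):
  c=capture(n)
  cv2.imwrite(f"pics/{n}5.png",cv2.resize(c["img"][195:285,230:350] if n=="scene" else c["img"][160:250,210:330],(400,300),interpolation=cv2.INTER_CUBIC)[:,:,::-1])
  P=pts(c,np.ones((400,640),bool)); L=np.c_[(P[:,:2]-D)@R.T,P[:,2]]*1e3
  m=(abs(L[:,1])<40)
  for k,lo,hi in(("bed",-105,-5),("plate",30,60)):
    q=L[m&(L[:,0]>lo)&(L[:,0]<hi)&(L[:,2]<60)]; print(n,k,len(q),np.percentile(q[:,2],[10,50,90]))
  b=L[(abs(L[:,1])<20)&(L[:,0]>40)&(L[:,0]<100)&(L[:,2]>28)&(L[:,2]<45)]; print("bar",len(b),b.mean(0) if len(b) else '')
a,b=cv2.imread("pics/top5.png"),cv2.imread("pics/scene5.png");cv2.imwrite("pics/both5.png",np.hstack([a,b]))
E
```

```text
t 13.625 rot [-1.7997e+02 -2.0000e-02  1.3967e+02] dock xyz mm [-201.5    1.   179. ] F [ 0.92 -0.55 -0.01] grip 0.00033640923903931354
scene bed 482 [16.81426798 18.55769649 20.33302162]
scene plate 174 [18.30888563 20.58305048 24.32510157]
bar 27 [68.6223782   2.4978665  32.63208173]
top bed 607 [16.25294824 19.2320804  21.94300179]
top plate 253 [18.36062786 21.67703949 26.05099604]
bar 38 [68.18796646  0.21546097 33.74284304]
```

View pics/both5.png

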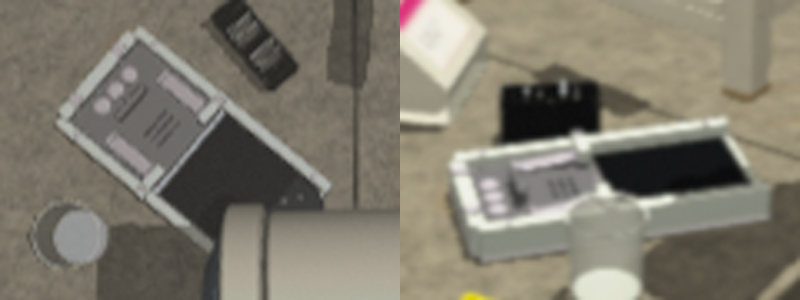

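The carrier is at the stop end, with discs at about (118,90) in the top half. A light strip of floor shows behind the tail at (185,150), and the bed is up. I'll check the distance to the stop more precisely from the image.

```bash
python3 - <<'E'
from h import *
from scipy.ndimage import map_coordinates
D=np.array([.585,.224]);a=np.radians(50)
for n in("top","scene"):
  c=capture(n);g=c["img"].astype(float).mean(2)
  for z,lo,hi in((.02,-8,20),(.0195,92,116)):
    out=[]
    for x in np.arange(lo,hi,1.):
      X=np.array([[D[0]+(x*np.cos(a)-y*np.sin(a))/1e3,D[1]+(x*np.sin(a)+y*np.cos(a))/1e3,z] for y in range(-22,23,2)])
      p=(X@c["R"].T+c["t"])@c["camera_matrix"].T; uv=p[:,:2]/p[:,2:]
      out.append(int(map_coordinates(g,[uv[:,1],uv[:,0]],order=1).mean()))
    print(n,lo,out)
E
```

```text
top -8 [47, 48, 50, 56, 68, 85, 107, 128, 139, 139, 129, 116, 105, 103, 104, 106, 107, 107, 107, 107, 107, 107, 107, 107, 107, 107, 107, 107]
top 92 [146, 143, 138, 132, 125, 118, 112, 108, 105, 101, 98, 95, 99, 110, 128, 146, 161, 169, 173, 174, 174, 174, 172, 170]
scene -8 [51, 58, 69, 82, 98, 116, 134, 151, 165, 175, 180, 182, 181, 178, 172, 165, 159, 153, 149, 146, 145, 144, 143, 143, 144, 144, 144, 143]
scene 92 [187, 180, 172, 163, 155, 149, 149, 155, 167, 182, 196, 208, 216, 221, 223, 224, 225, 225, 222, 216, 207, 192, 175, 156]
```

```bash
python3 - <<'E'
from h import *
D=np.array([.585,.224]);a=np.radians(50);R=np.array([[np.cos(a),np.sin(a)],[-np.sin(a),np.cos(a)]])
for n in("scene","top"):
  L=[]
  for i in range(4):
    c=capture(n);P=pts(c,np.ones((400,640),bool)); L.append(np.c_[(P[:,:2]-D)@R.T,P[:,2]]*1e3)
  L=np.vstack(L)
  g=L[(abs(L[:,0]-11)<16)&(abs(L[:,1])>28)&(abs(L[:,1])<60)&(L[:,2]>33)&(L[:,2]<42)]
  b=L[(abs(L[:,1])<22)&(abs(L[:,0]-70)<15)&(L[:,2]>30.5)&(L[:,2]<42)]
  s=L[(abs(L[:,1])<40)&(L[:,0]>92)&(L[:,0]<125)&(L[:,2]>25.5)&(L[:,2]<36)]
  for k,q,e in(("gate",g,11),("bar",b,72),("stop",s,109.5)): print(n,k,len(q),q.mean(0).round(1),"exp",e,np.percentile(q[:,0],[3,50,97]).round(1))
E
```

```text
scene gate 115 [  7.8 -18.4  35.6] exp 11 [ 3.2  8.  12.3]
scene bar 97 [68.3  1.5 33.3] exp 72 [64.6 68.5 71.9]
scene stop 323 [109.1   1.5  29.5] exp 109.5 [102.6 109.2 114.9]
top gate 289 [ 7.8  0.3 36.4] exp 11 [ 2.5  7.6 15.4]
top bar 136 [68.2  0.5 34.4] exp 72 [64.6 67.9 72.4]
top stop 446 [108.3   0.4  29.8] exp 109.5 [102.3 108.4 115. ]
```

The gates read 3.2 mm short of nominal and the bar 3.7 mm, so my dock origin is 3.2 mm off. Corrected, the carrier is at x ≈ 55.5 mm, against the stop.

```bash
python3 -c "
from h import *
print(env.job_done())"
```

```text
the job is handed in; nothing more can be done
None
```

The carrier is home against the end stop (measured dock x about 55.5 mm), the bed is back up behind it and the fingers are clear. I have handed the job in; no verdict came back.

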